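# Load brass dies into the parts cleaner with the boat

## Task

Load the two brass dies into the parts cleaner: lift the loading boat by its red grip, let it down level through the slot in the cover with the dies aboard, tip it nose-down inside so that both dies roll out into the tank, and draw it out again, all without the boat or its stem touching the cover. Then stand the boat upright in its grey rest tray and let go of it, and last slide the fader on the cleaner's deck to the red mark. Leave the bottle, the polish tin and the spool of red thread where they are.

Things in the scene. Friction and masses are not known exactly. Their poses are not given: they have to be found in the camera images.
- cleaner: Blue bench parts cleaner, fixed, 200 (x) by 215 (y) by 135 mm high. Origin on the table under the middle of the tank; axes along its sides, -x is the front with vent lines. Tank inside: x -95..95, y -65..65 mm, floor 6 mm above the table. The grey control deck with the fader is on the -y side (y -145..-70 mm, 133 mm high).
- cover: Aluminium cover plate, 4 mm thick (131 to 135 mm above the table), fixed on the tank; same origin and axes as the cleaner. It has one slot edged with a flat yellow line.
- slot (a point): Centre of the slot, at the cover's top face; axes as the cleaner. The slot is 110 mm long along the cleaner's x and 50 mm wide along y. Below it the tank is empty down to its floor.
- boat: Steel loading boat, loose, about 180 g: trough 32 mm wide, 78 mm long (x from -38 mm, open nose, to +40 mm, back of the stem), side walls up to 43 mm high. Origin at its underside, z up; it stands on a flat foot (x -20..40 mm). At the back is an upright stem, 20 (x) by 12 mm (y), centred at x 30 mm, y 0, reaching 167 mm above the underside; above 95 mm it is the red grip.
- boat_nose (a point): Lip of the open nose, at boat x -38 mm, 22 mm above its underside. The trough floor rises to it at 14 degrees from the back wall (x 18 mm), so the dies stay at the back while the boat is level and roll out over the lip when the boat is tipped nose-down by clearly more than 14 degrees (35 to 45 is sure).
- boat_grip (a point): Point on the red grip to take it by, 145 mm above the boat's underside and at boat x 30 mm, y 0; pinch it across the 12 mm thickness (boat y).
- die_1: Brass die, loose, a plain cylinder 16 mm in diameter and 22 mm long, 30 g, lying across the boat against the trough's back wall. Origin at its centre, y along its axis.
- die_2: A second brass die like the first, lying in front of it in the boat.
- rest: Grey rest tray, fixed, 110 by 58 mm outside (102 by 50 inside), rim 10 mm high, floor 4 mm thick. Origin on the table under its middle. The boat stands in it at the start, the two origins over each other and axes alike (nose to -x).
- fader (a joint): Fader travel in m: 0 at the end nearest the front, 0.10 at the back end; it grows along the cleaner's +x. It stays where it is left (friction 1.5 N). The red mark is at 0.070.
- fader_top (a point): Top centre of the black fader grip, 18 mm (x) by 24 mm (y) by 36 mm tall, its top 180 mm above the table, white line across it; it stands on an aluminium track 36 mm wide. Axes as the cleaner.
- fader_mark (a point): Where fader_top is when the fader stands at the red mark (a red line across the track).
- bottle: Brown cement bottle with black cap, 62 mm wide, 112 mm high, loose; origin under its middle.
- tin: Dark red polish tin, 70 mm in diameter, 24 mm high, loose; origin under its middle.
- thread: Spool of red thread, 36 mm in diameter, 36 mm high, loose; origin under its middle.
Not all that is in view belongs to the job. Leave any pink look-alike of the rest alone. Of the things shaped like the boat, the steel one is meant.

How it is judged:
On the way, in this order (a step that is already met when the one before it is completed fails the run):
1. the boat is let down level through the slot, under the cover, with both dies aboard (x of boat in the frame of cleaner between -0.095 and 0.095 m and y of boat in the frame of cleaner between -0.062 and 0.062 m and z of boat in the frame of cleaner below 0.085 m and angle between boat's own z axis and vertical below 0.2 rad and distance between each of die_1, die_2 and boat below 0.05 m), for 0.1 s.
2. the boat is tipped inside the tank and both dies have come down into it (x of boat in the frame of cleaner between -0.095 and 0.095 m and y of boat in the frame of cleaner between -0.062 and 0.062 m and z of boat in the frame of cleaner below 0.085 m and x of die_1 in the frame of cleaner between -0.096 and 0.096 m and y of die_1 in the frame of cleaner between -0.066 and 0.066 m and z of each of die_1, die_2 in the frame of cleaner below 0.045 m and x of die_2 in the frame of cleaner between -0.096 and 0.096 m and y of die_2 in the frame of cleaner between -0.066 and 0.066 m and angle between boat's own z axis and vertical above 0.3 rad), for 0.05 s.
3. the boat stands upright in its rest tray, let go, the dies left in the tank (x of die_1 in the frame of cleaner between -0.096 and 0.096 m and y of die_1 in the frame of cleaner between -0.066 and 0.066 m and z of each of die_1, die_2 in the frame of cleaner below 0.045 m and x of die_2 in the frame of cleaner between -0.096 and 0.096 m and y of die_2 in the frame of cleaner between -0.066 and 0.066 m and x of boat in the frame of rest between -0.035 and 0.035 m and y of boat in the frame of rest between -0.02 and 0.02 m and z of boat in the frame of rest below 0.009 m and angle between boat's own z axis and vertical below 0.1 rad and linear speed of boat below 0.03 m/s and contact force between the fingers and boat below 0.2 N), for 0.2 s.
4. the fader is at the red mark (horizontal distance between fader_top and fader_mark below 0.006 m), for 0.2 s.
At the end, for the whole second after the job is handed in: Both dies lie in the tank (centres under 45 mm above its underside, inside its walls); the boat stands in the rest tray within 35 mm (x) and 20 mm (y) of the tray's middle, upright within 0.1 rad, foot on the tray's floor, at rest and released; the fader is within 6 mm of the red mark and still (x of die_1 in the frame of cleaner between -0.096 and 0.096 m and y of die_1 in the frame of cleaner between -0.066 and 0.066 m and z of each of die_1, die_2 in the frame of cleaner below 0.045 m and x of die_2 in the frame of cleaner between -0.096 and 0.096 m and y of die_2 in the frame of cleaner between -0.066 and 0.066 m and x of boat in the frame of rest between -0.035 and 0.035 m and y of boat in the frame of rest between -0.02 and 0.02 m and z of boat in the frame of rest below 0.009 m and angle between boat's own z axis and vertical below 0.1 rad and linear speed of boat below 0.03 m/s and horizontal distance between fader_top and fader_mark below 0.006 m and velocity of joint fader between -0.01 and 0.01 m/s); the robot touches nothing.
It fails at once if the boat or its stem touches the cover (contact force between boat and cover above 0.5 N).
It fails at once if the bottle is moved more than 30 mm (distance of bottle from where it was at the start of the episode above 0.03 m).
It fails at once if the polish tin is moved more than 30 mm (distance of tin from where it was at the start of the episode above 0.03 m).
It fails at once if the spool of red thread is moved more than 30 mm (distance of thread from where it was at the start of the episode above 0.03 m).
It also fails if it takes over 67 s, if anything falls off the work surface, if the arm or the gripper's body presses on something with over 40 N, if the wrist force passes 120 N, or if a joint passes its speed limit or range.

## Robot

A 6-joint arm with a two-finger parallel gripper is mounted at the origin on a cart in front of the work surface, level with it; the furniture and walls round the work are solid. World frame = base frame: x ahead of the robot, y to its left, z up, the work surface at z = 0. Lengths are in m, angles in rad, forces in N, time in s.
With the tool pointing down it reaches from about 0.375 to 0.9 m from the base axis. Payload 3.1 kg.
Tool frame: the origin (TCP) lies between the finger pads; the fingertips stand 17 mm ahead of it and the grasp point (between the pads) lies 2 mm behind it (robot.nose_length is the distance from the TCP to the fingertips, in m); z points along the fingers, y is the line along which they close (so a half turn about z gives the same grasp; the last joint's range is limited). The gripper opens to 87 mm and grips with 3 to 60 N. Pads are 19 mm wide; open, the fingers measure 117 mm over their backs; the gripper's body (75 mm by 190 mm) begins 51 mm behind the grasp point.
Start: joints at [0.974, 0.527, 1.433, -0, 1.181, -0.178], TCP at [0.254, 0.571, 0.24] pointing down, gripper open.
Joint ranges: [-3.08, 3.08], [-0.75, 2.2], [0.22, 2.44], [-1.43, 4.57], [0, 2.65], [-2.85, 2.85]. Speed limits (rad/s): [2.79, 2.79, 3.14, 3.14, 3.14, 3.14].

## Interface

Orientations are given as a unit quaternion [x, y, z, w].
In Python, from rig import robot, cams gives the robot as it stands.
- The arm moves only by the shell command python3 -m pendant 'ROWS' [FORCE]. ROWS is JSON, a list of rows, each an object with "jaw": the opening, from 0 (shut) to 1 (fully open); "linear": the shift along the tool's x, y, z in cm, a list of three; "twist": the turn about the tool's z in degrees. A call has 1 to 12 rows; each row shifts and turns the commanded pose from where the row before left it, along the tool's axes as they then stand; what a row does not reach is not made up. A row lasts 1/12 s, in which the tool goes at most 41.7 mm and 7.16 degrees, less where a joint would pass 70% of its speed; a pose out of reach is approached as far as the arm can. A call is refused whole if a number of a shift passes 4.17 or a number of a turn 7.16, either way. A call with a gripper value outside its range is refused whole. The fingers move at their own pace and stop on an object; FORCE is the grip in N (left out, the last holds). Time passes only in rows, so rows that do not move let the fingers close. It gives the time, the measured TCP pose, the force, the opening and the grip force at its end, in the units of the state.
- robot.get_obs(): the state, without advancing time (a new reading comes with each control period).
- cams.camera(name): name is "scene" or "top" or "wrist"; returns a dict with "color" (384x512x3 uint8, blue, green, red), "depth" (384x512 float32, m along the optical axis (not along the pixel's ray), 0 where there is no reading), "fov_y" (degrees; the focal length in pixels is half the picture's height over the tangent of half this angle, whatever the lens; pixels are square), "cx", "cy" (the principal point, pixels), "k1" (the pictures are not rectified: a ray, as slopes to the right and down, at radius r is drawn at 1 + k1 r^2 times it, then the intrinsics apply), "view" (4x4, takes a point from world to camera coordinates). Camera axes: x right, y down, z forward; pixel columns grow to the right and rows downward; lengths in m; the calibration is good to about 2 mm. A picture is of the moment at which its call begins.
- robot.hand_in(): hands the job in; it is judged then, once.
The state is a dict: "time": time; "q": joint angles; "joint_velocities": joint speeds; "joint_torque": joint torques, N m; "position": TCP position; "tool_rot": TCP orientation; "ft_force": force on the tool from outside, world axes, zero at the start; "moment": the same for the moment, N m; "grip_width": finger opening in m; "grip_force": force on a finger pad.
Only numpy, scipy, OpenCV 4.12 (cv2) and the standard library are available. Lean on these libraries where they do the work, as an engineer would, in place of code of your own. Each camera call takes 0.05 s, during which the arm holds its last target. There are 200 camera calls.

## Working session

There is one attempt and no reset: what is moved stays moved. The work goes in short steps, Python scripts to look and compute and a shell command to move; the robot and the scene stay as the last step left them, time stands still between calls to the robot, and variables do not carry over. Pictures are saved under pics/ and viewed, at most 12 in all, crops included, and the job is handed in when it is done.

```bash
ls; mkdir -p pics; cat > h.py <<'E'
import numpy as np, cv2
from rig import robot, cams
def grab(n):
    c=cams.camera(n); return c
def K(c):
    h=c['color'].shape[0]; f=h/2/np.tan(np.radians(c['fov_y'])/2)
    return np.array([[f,0,c['cx']],[0,f,c['cy']],[0,0,1.]])
def ray(c,uv):
    s=cv2.undistortPoints(np.array(uv,float).reshape(-1,1,2),K(c),np.array([c['k1'],0,0,0.])).reshape(-1,2)
    V=np.array(c['view']); R=V[:3,:3]; o=-R.T@V[:3,3]
    return o,np.c_[s,np.ones(len(s))]@R
def onplane(c,uv,z):
    o,d=ray(c,uv); return o+d*((z-o[2])/d[:,2])[:,None]
def cloud(c):
    h,w=c['depth'].shape; v,u=np.mgrid[:h,:w]
    o,d=ray(c,np.c_[u.ravel(),v.ravel()]); return (o+d*c['depth'].reshape(-1,1)).reshape(h,w,3)
E
python3 - <<'E'
from h import *
a=grab('scene');b=grab('top')
for n,c in(('scene',a),('top',b)):
    np.savez('pics/'+n+'0.npz',**c); cv2.imwrite(f'pics/{n}0.png',c['color'])
    print(n,c['fov_y'],c['cx'],c['cy'],c['k1'],np.round(c['view'],3).tolist())
o=robot.get_obs(); print(o)
E
```

```text
pics
scene 51.86885569548762 253.9656741458225 190.89692303751283 -0.11958607385360735 [[0.859, -0.512, 0.001, -0.44], [-0.261, -0.439, -0.86, 0.28], [0.441, 0.738, -0.511, 0.87], [0.0, 0.0, 0.0, 1.0]]
top 49.80003142837255 248.64654303949305 198.24206519928464 0.01505659623496359 [[0.013, -1.0, -0.002, 0.044], [-0.999, -0.013, -0.053, 0.541], [0.053, 0.002, -0.999, 1.597], [0.0, 0.0, 0.0, 1.0]]
{'time': 0.1, 'q': array([ 9.73486126e-01,  5.28380172e-01,  1.43378697e+00, -2.31522727e-06,
        1.18139970e+00, -1.78502986e-01]), 'joint_velocities': array([-0.00021347, -0.00220699, -0.0029683 , -0.00068527, -0.00040663,
       -0.00055704]), 'joint_torque': array([-4.50325033e-04, -4.40985954e+01, -1.77149373e+01,  6.34721154e-02,
        5.34417224e-02, -3.08273445e-05]), 'position': array([0.2537825 , 0.57046255, 0.23866111]), 'tool_rot': array([ 2.07876040e-01,  9.78154680e-01, -9.14157992e-04, -3.72377562e-04]), 'ft_force': array([-0.58172079, -0.11303248, -0.49823115]), 'moment': array([0.03958262, 0.03944844, 0.0152169 ]), 'grip_force': 0.0, 'grip_width': 0.08716474788984771}
```

View pics/scene0.png

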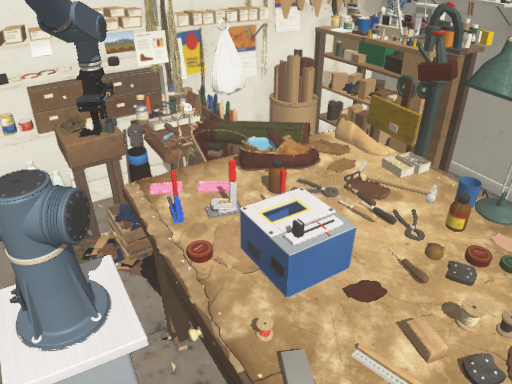

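View pics/top0.png

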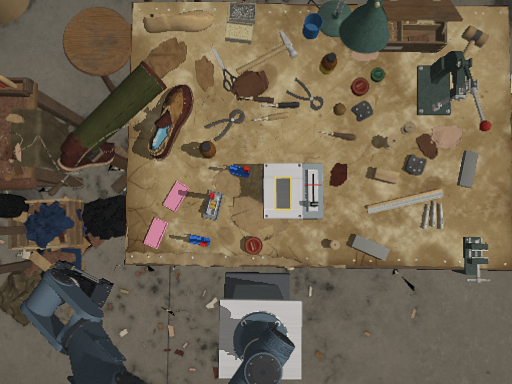

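The pictures show the cleaner at top (293,191) with its slot at (283,193), and the fader on the right deck around (312,185).

Candidates for the boat:
- Steel boat with a red stem, top (212,204), scene (230,190).
- Blue look-alike, top (238,171).
- Blue look-alike, top (197,240), scene (177,205).

Candidates for the rest:
- Grey tray under the steel boat, top (212,204).
- Pink trays, top (176,195) and (155,233).

I choose the steel boat in the grey tray and will check it in a crop.

```bash
python3 - <<'E'
import cv2,numpy as np
a=cv2.imread('pics/top0.png')[155:255,160:335]; b=cv2.imread('pics/scene0.png')[150:290,140:365]
a=cv2.resize(a,(700,400),interpolation=2)
b=cv2.resize(b,None,fx=3.4,fy=3.4,interpolation=2)
cv2.imwrite('pics/c1.png',a); cv2.imwrite('pics/c2.png',b)
E
```

```text
(no output)
```

View pics/c1.png

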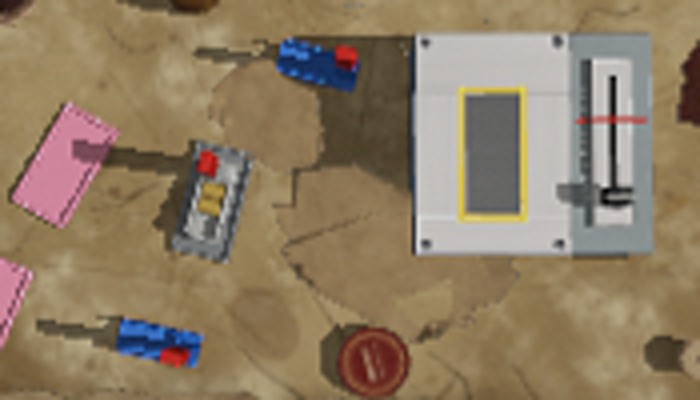

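View pics/c2.png

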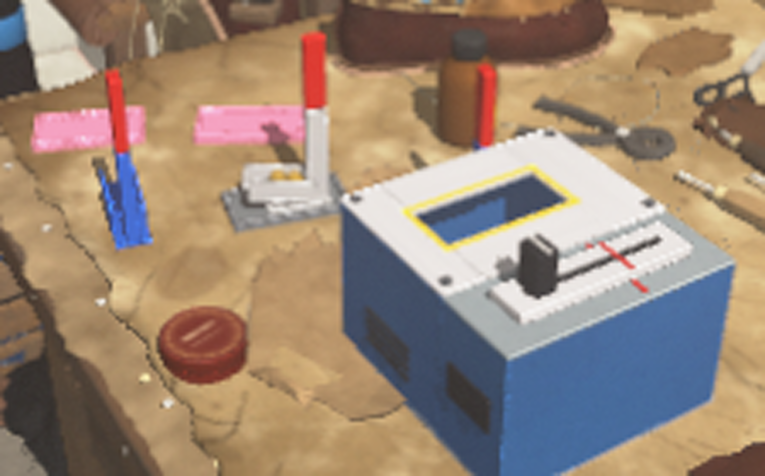

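The crops confirm it: the steel boat with two brass dies at crop (211,196), red grip at (207,161), nose toward the robot, in the grey tray with corners (196,141), (250,152), (225,262) and (172,250). The slot is yellow-edged around (492,154), the fader grip is near (617,195) and the red mark is at row 120.

```bash
cat >> h.py <<'E'
def load(n): return dict(np.load(f'pics/{n}.npz'))
def mask(c,f):
    b,g,r=[c['color'][...,i].astype(int) for i in range(3)]; return f(b,g,r).astype(np.uint8)
E
python3 - <<'E'
from h import *
np.set_printoptions(precision=4,suppress=True)
c=load('top0');P=cloud(c)
tr=np.array([[196,141],[250,152],[225,262],[172,250]])/4+[160,155]-.375
p=onplane(c,tr,.01);print('tray',p,p.mean(0)); 
m=p[0]+p[1]-p[2]-p[3];print('yaw',np.arctan2(m[1],m[0]), np.arctan2(*(p[0]-p[1]+p[3]-p[2])[[0,1]])*-1)
y=mask(c,lambda b,g,r:(r>170)&(g>150)&(b<120)); y[:, :270]=0;y[:,300:]=0;y[:170]=0;y[220:]=0
pts=np.argwhere(y)[:,::-1]; q=onplane(c,pts,.135); R=cv2.minAreaRect(q[:,:2].astype(np.float32)*1000);print('slot',R,len(pts))
red=mask(c,lambda b,g,r:(r>150)&(g<70)&(b<80)); red[:185]=0;red[210:]=0;red[:,:195]=0;red[:,230:]=0
pts=np.argwhere(red)[:,::-1];print('redgrip',pts.mean(0),onplane(c,[pts.mean(0)],.171),np.median(P[red>0],0),len(pts))
# mark & fader
rm=mask(c,lambda b,g,r:(r>150)&(g<100)&(b<110)); rm[:,:303]=0;rm[:,325:]=0;rm[:170]=0;rm[220:]=0
pts=np.argwhere(rm)[:,::-1];print('mark',pts.mean(0),onplane(c,[pts.mean(0)],.135))
k=(P[...,2]>.165)&(P[...,2]<.2); k[:,:300]=0;k[:,330:]=0;k[:170]=0;k[220:]=0
print('fader',k.sum(),P[k].mean(0),P[k].min(0),P[k].max(0))
# side red grip in scene
s=load('scene0');S=cloud(s)
g=mask(s,lambda b,g,r:(r>150)&(g<80)&(b<80));g[:,:225]=0;g[:,242:]=0;g[:150]=0;g[190:]=0
print('grip scene',np.median(S[g>0],0),S[g>0].max(0),g.sum())
k=(S[...,2]>.15)&(S[...,2]<.2);k[:215]=0;k[245:]=0;k[:,285:310][:]&=True;k[:,:285]=0;k[:,310:]=0
print('fader scene',k.sum(),S[k].mean(0),S[k].min(0),S[k].max(0))
# cover yaw: plate points
k=(P[...,2]>.125)&(P[...,2]<.145);k[:,:255]=0;k[:,335:]=0;k[:155]=0;k[230:]=0
print('cover',cv2.minAreaRect(P[k][:,:2].astype(np.float32)*1000))
E
```

```text
tray [[0.5714 0.208  0.01  ]
 [0.5613 0.1551 0.01  ]
 [0.4537 0.1776 0.01  ]
 [0.4647 0.2294 0.01  ]] [0.5127 0.1925 0.01  ]
yaw -0.20216339919053936 -0.19833545869304467
slot ((554.7760009765625, -72.77056121826172), (115.75098419189453, 57.760986328125), 0.5757429003715515) 119
redgrip [211.4211 195.1053] [[0.5415 0.1818 0.171 ]] [0.5417 0.1829 0.1702] 19
mark [313. 185.] [[ 0.585  -0.1806  0.135 ]]
fader 35 [ 0.5147 -0.1777  0.1791] [ 0.5075 -0.1889  0.174 ] [ 0.5219 -0.1668  0.1861]
grip scene [0.5424 0.1803 0.1415] [0.7141 0.4919 0.6857] 125
fader scene 178 [ 0.515  -0.1834  0.1695] [ 0.5083 -0.1925  0.15  ] [ 0.5273 -0.1682  0.1854]
cover ((565.1127319335938, -108.02759552001953), (200.0261688232422, 214.7066650390625), 0.7607126235961914)
```

```bash
python3 -m pendant '[{"jaw":1,"linear":[0,0,0],"twist":-6.2},{"jaw":1,"linear":[0,0,0],"twist":-6.2},{"jaw":1,"linear":[-2.6,-2.3,0],"twist":0},{"jaw":1,"linear":[-2.6,-2.3,0],"twist":0},{"jaw":1,"linear":[-2.6,-2.3,0],"twist":0},{"jaw":1,"linear":[-2.6,-2.3,0],"twist":0},{"jaw":1,"linear":[-2.6,-2.3,0],"twist":0},{"jaw":1,"linear":[-2.6,-2.3,0],"twist":0},{"jaw":1,"linear":[-2.6,-2.3,0],"twist":0},{"jaw":1,"linear":[-2.6,-2.3,0],"twist":0},{"jaw":1,"linear":[-2.6,-2.3,0],"twist":0},{"jaw":1,"linear":[-2.6,-2.3,0],"twist":0}]'
python3 -m pendant '[{"jaw":0.6,"linear":[-2.5,-2.3,0],"twist":0},{"jaw":0.6,"linear":[-2.5,-2.3,0],"twist":0},{"jaw":0.6,"linear":[-2.5,-2.3,0],"twist":0},{"jaw":0.6,"linear":[-2,-2.3,0],"twist":0},{"jaw":0.6,"linear":[0,0,0],"twist":0},{"jaw":0.6,"linear":[0,0,0],"twist":0}]'
cat >> h.py <<'E'
from scipy.spatial.transform import Rotation as Ro
def tip(): 
    o=robot.get_obs(); R=Ro.from_quat(o['tool_rot']).as_matrix()
    return o,np.array(o['position']),R
E
python3 - <<'E'
from h import *
np.set_printoptions(precision=4,suppress=True)
o,p,R=tip();print(o['time'],p,R.tolist(),o['q'])
print('to grip cm',R.T@(np.array([.542,.183,.157])-p)*100)
c=grab('wrist');np.savez('pics/w1.npz',**c);cv2.imwrite('pics/w1.png',c['color'])
E
```

```text
time: 1.1
position: [0.4631, 0.2918, 0.2392]
tool_rot: [0.101, 0.995, -0.0, -0.0]
ft_force: [0.3, 0.9, -0.6]
grip_width: 0.0869
grip_force: 0.0
time: 1.6
position: [0.5377, 0.1827, 0.239]
tool_rot: [0.103, 0.995, 0.0, -0.001]
ft_force: [-0.3, 0.3, 0.8]
grip_width: 0.0563
grip_force: 0.0
1.6 [0.5377 0.1827 0.239 ] [[-0.9788825908230593, 0.20442037775436156, -0.0010874476077506405], [0.20442030912154951, 0.9788831935253376, 0.00017507794483271905], [0.0011002736866855972, -5.09156238960468e-05, -0.999999393402523]] [ 0.1307  0.4515  1.5781  0.0004  1.113  -1.2344]
to grip cm [-0.428   0.1156  8.2026]
```

View pics/w1.png

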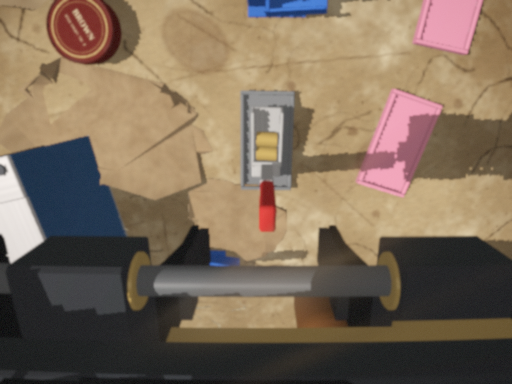

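The wrist view shows the steel boat in its tray at about (267,140), the red grip at (267,205), and both dies at (266,146). The tray sides are nearly parallel to the image axes. I'll refine the grip position from the red top face and the yaw from the tray.

```bash
python3 - <<'E'
from h import *
np.set_printoptions(precision=4,suppress=True)
c=load('w1');P=cloud(c)
g=mask(c,lambda b,g,r:(r>110)&(g<70)&(b<80));g[:,:250]=0;g[:,285:]=0;g[:170]=0;g[240:]=0
z=P[...,2];top=(g>0)&(z>.163)&(z<.18)
print('top face depth',top.sum(),P[top].mean(0),P[top].min(0),P[top].max(0))
px=np.argwhere(top)[:,::-1];print('plane',onplane(c,[px.mean(0)],.171),px.min(0),px.max(0))
tr=onplane(c,[[242,91],[296,91],[292,188],[241,187]],.01);print(tr,tr.mean(0))
m=tr[2]+tr[3]-tr[0]-tr[1];n=tr[0]-tr[1]+tr[3]-tr[2];print('yaw',np.arctan2(m[1],m[0]),np.arctan2(n[1],n[0]))
E
```

```text
top face depth 251 [0.5397 0.1856 0.1695] [0.5329 0.1801 0.1631] [0.5489 0.1903 0.1722]
plane [[0.5392 0.1857 0.171 ]] [260 202] [275 227]
[[0.4558 0.1763 0.01  ]
 [0.4675 0.2325 0.01  ]
 [0.572  0.2087 0.01  ]
 [0.5589 0.1518 0.01  ]] [0.5136 0.1923 0.01  ]
yaw -0.2285443204898948 -1.786895194596294
```

```bash
python3 -m pendant '[{"jaw":0.6,"linear":[-0.26,0.36,2.5],"twist":0},{"jaw":0.6,"linear":[0,0,2.5],"twist":0},{"jaw":0.6,"linear":[0,0,2.2],"twist":0},{"jaw":0.6,"linear":[0,0,1],"twist":0},{"jaw":0.6,"linear":[0,0,0],"twist":0},{"jaw":0,"linear":[0,0,0],"twist":0},{"jaw":0,"linear":[0,0,0],"twist":0},{"jaw":0,"linear":[0,0,0],"twist":0},{"jaw":0,"linear":[0,0,0],"twist":0},{"jaw":0,"linear":[0,0,0],"twist":0},{"jaw":0,"linear":[0,0,0],"twist":0}]' 50
python3 -m pendant '[{"jaw":0,"linear":[0,0,0],"twist":0},{"jaw":0,"linear":[0,0,-0.3],"twist":0},{"jaw":0,"linear":[0,0,-0.7],"twist":0},{"jaw":0,"linear":[0,0,-1],"twist":0},{"jaw":0,"linear":[0,0,-1],"twist":0},{"jaw":0,"linear":[0,0,-1],"twist":0},{"jaw":0,"linear":[0,0,0],"twist":0}]' 50
python3 - <<'E'
from h import *
o,p,R=tip();print(o['time'],p,o['ft_force'],o['grip_force'])
c=grab('wrist');cv2.imwrite('pics/w2.png',c['color'])
s=grab('scene');np.savez('pics/s2.npz',**s);b=cv2.resize(s['color'][120:230,150:270],None,fx=4,fy=4);cv2.imwrite('pics/s2.png',np.vstack([b,cv2.resize(c['color'],(480,160*9//4))[:160]]))
E
```

```text
time: 2.57
position: [0.5408, 0.1872, 0.1583]
tool_rot: [0.101, 0.995, 0.0, 0.001]
ft_force: [-0.1, -1.0, -0.1]
grip_width: 0.0203
grip_force: 0.0
time: 3.15
position: [0.5422, 0.1875, 0.2005]
tool_rot: [0.101, 0.995, 0.001, 0.003]
ft_force: [-0.4, -1.6, -2.2]
grip_width: 0.0117
grip_force: 49.8
3.15 [0.542181   0.18750282 0.20049374] [-0.44099187 -1.55456622 -2.16050922] 49.83185625169426
```

View pics/s2.png

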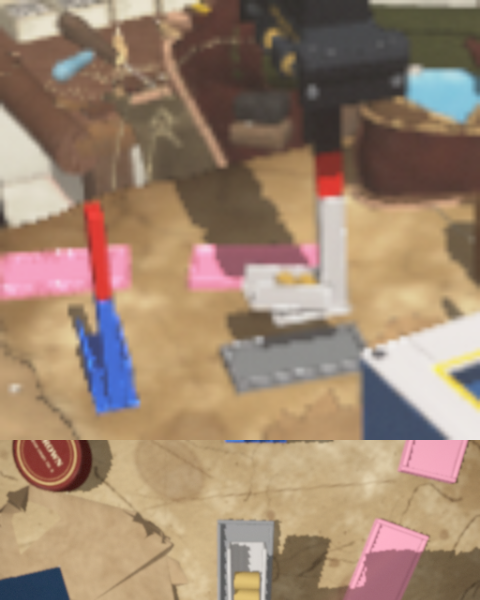

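```bash
python3 -m pendant '[{"jaw":0,"linear":[0,0,-1],"twist":-1},{"jaw":0,"linear":[0,0,-1.5],"twist":-1},{"jaw":0,"linear":[0,0,-1.5],"twist":-1.5},{"jaw":0,"linear":[0,0,-1.5],"twist":-1.5},{"jaw":0,"linear":[0,0,-1.5],"twist":-1.5},{"jaw":0,"linear":[0,0,-1.5],"twist":-1.5},{"jaw":0,"linear":[0,0,-1.5],"twist":-1.5},{"jaw":0,"linear":[0,0,-1.5],"twist":-1.5},{"jaw":0,"linear":[0,0,-1],"twist":-1},{"jaw":0,"linear":[0,0,-0.5],"twist":-0.3}]'
python3 -m pendant '[{"jaw":0,"linear":[-0.3,-1,0],"twist":0},{"jaw":0,"linear":[-0.4,-2,0],"twist":0},{"jaw":0,"linear":[-0.4,-2.5,0],"twist":0},{"jaw":0,"linear":[-0.4,-2.5,0],"twist":0},{"jaw":0,"linear":[-0.4,-2.5,0],"twist":0},{"jaw":0,"linear":[-0.4,-2.5,0],"twist":0},{"jaw":0,"linear":[-0.4,-2.5,0],"twist":0},{"jaw":0,"linear":[-0.4,-2.5,0],"twist":0},{"jaw":0,"linear":[-0.4,-2.5,0],"twist":0},{"jaw":0,"linear":[-0.4,-2.5,0],"twist":0},{"jaw":0,"linear":[-0.3,-2,0],"twist":0},{"jaw":0,"linear":[-0.2,-1,0],"twist":0}]'
python3 -m pendant '[{"jaw":0,"linear":[0,0,0],"twist":0},{"jaw":0,"linear":[0,0,0],"twist":0}]'
python3 - <<'E'
from h import *
np.set_printoptions(precision=4,suppress=True)
o,p,R=tip();print(o['time'],p,R[:,0])
c=grab('wrist');np.savez('pics/w3.npz',**c)
s=grab('scene');np.savez('pics/s3.npz',**s)
cv2.imwrite('pics/w3.png',np.hstack([c['color'],s['color'][30:260,200:380].repeat(1,0)[:, :] if 0 else cv2.resize(s['color'][60:250,225:345],(243,384))]))
E
```

```text
time: 4.08
position: [0.5408, 0.1873, 0.3292]
tool_rot: [-0.007, 1.0, 0.0, 0.001]
ft_force: [1.5, -0.3, -2.3]
grip_width: 0.0117
grip_force: 49.8
time: 5.08
position: [0.5873, -0.0756, 0.3261]
tool_rot: [-0.005, 1.0, -0.0, -0.001]
ft_force: [0.7, -0.1, -2.1]
grip_width: 0.0114
grip_force: 49.8
time: 5.25
position: [0.5871, -0.0722, 0.3266]
tool_rot: [-0.005, 1.0, 0.001, -0.001]
ft_force: [0.1, 0.1, -2.4]
grip_width: 0.0115
grip_force: 49.8
5.25 [ 0.5871 -0.0722  0.3266] [-0.9999 -0.0109  0.002 ]
```

View pics/w3.png

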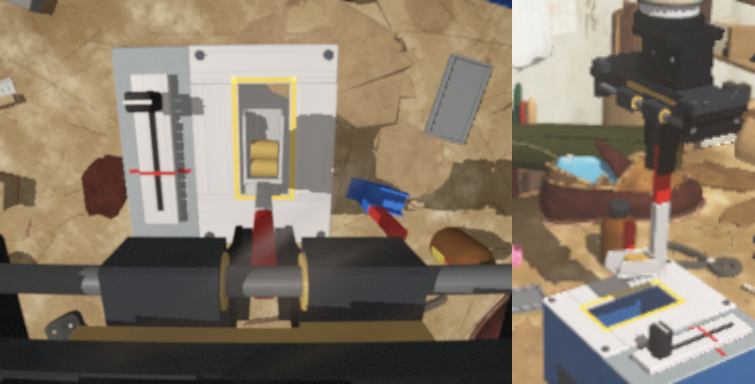

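Wrist view: the boat with both dies (264,158) hangs over the slot, whose yellow outline spans columns 233–295 and rows 78–198. The fader is at (145,100), and the empty grey tray at (458,98).

```bash
python3 - <<'E'
from h import *
np.set_printoptions(precision=4,suppress=True)
c=load('w3');P=cloud(c);z=P[...,2]
y=mask(c,lambda b,g,r:(r>170)&(g>150)&(b<110))>0
y&=(abs(z-.135)<.008)
pts=np.argwhere(y)[:,::-1];q=onplane(c,pts,.135);print('slot',cv2.minAreaRect((q[:,:2]*1000).astype(np.float32)))
print('slot ext',np.percentile(q,[1,99],axis=0))
k=(z>.175)&(z<.23);k[:90]=0;k[200:]=0;k[:,:225]=0;k[:,300:]=0
print('boat',k.sum(),cv2.minAreaRect((P[k][:,:2]*1000).astype(np.float32)),np.percentile(P[k],[1,50,99],axis=0))
s=load('s3');S=cloud(s);z=S[...,2]
k=(abs(S[...,0]-.56)<.07)&(abs(S[...,1]+.072)<.04)&(z>.14)&(z<.24)
q=S[k];print('scene boat',len(q),np.percentile(q,[1,50,99],axis=0))
for a in np.arange(.54,.6,.01):
    w=q[abs(q[:,0]-a)<.005]; print(round(a,3),len(w),w[:,2].min() if len(w) else 0,w[:,2].max() if len(w) else 0)
E
```

```text
slot ((556.3283081054688, -71.4264144897461), (118.2791976928711, 60.14504623413086), 0.6967980861663818)
slot ext [[ 0.497  -0.1015  0.135 ]
 [ 0.6157 -0.0422  0.135 ]]
boat 3419 ((560.9547119140625, -72.89922332763672), (78.47085571289062, 32.10576248168945), 0.06325709819793701) [[ 0.522  -0.0885  0.1755]
 [ 0.5536 -0.0729  0.1971]
 [ 0.5981 -0.0572  0.2236]]
scene boat 560 [[ 0.5232 -0.0886  0.176 ]
 [ 0.5654 -0.0768  0.2015]
 [ 0.6003 -0.0557  0.2381]]
0.54 71 0.1757961296835998 0.21277224083041102
0.55 76 0.17604367847585456 0.2118216587010624
0.56 50 0.17573930235919233 0.20824744471547119
0.57 64 0.1759871733184032 0.20596880741089735
0.58 99 0.17549333610760898 0.23983856967410666
0.59 69 0.1756305442374133 0.2399812871841399
```

```bash
python3 -m pendant '[{"jaw":0,"linear":[0,0.05,0.5],"twist":0},{"jaw":0,"linear":[0,0.05,1],"twist":0},{"jaw":0,"linear":[0,0,1.5],"twist":0},{"jaw":0,"linear":[0,0,1.5],"twist":0},{"jaw":0,"linear":[0,0,1.5],"twist":0},{"jaw":0,"linear":[0,0,1.5],"twist":0},{"jaw":0,"linear":[0,0,1.5],"twist":0},{"jaw":0,"linear":[0,0,1.5],"twist":0},{"jaw":0,"linear":[0,0,1.5],"twist":0},{"jaw":0,"linear":[0,0,1.5],"twist":0},{"jaw":0,"linear":[0,0,1],"twist":0},{"jaw":0,"linear":[0,0,0.5],"twist":0}]'
python3 -m pendant '[{"jaw":0,"linear":[-0.2,0,0.5],"twist":0},{"jaw":0,"linear":[-0.2,0,0.3],"twist":0},{"jaw":0,"linear":[-0.1,0,0.3],"twist":0},{"jaw":0,"linear":[0,0,0.2],"twist":0},{"jaw":0,"linear":[0,0,0],"twist":0},{"jaw":0,"linear":[0,0,0],"twist":0}]'
python3 -m pendant '[{"jaw":0,"linear":[0,0,0.2],"twist":0},{"jaw":0,"linear":[0,0,0],"twist":0},{"jaw":0,"linear":[0,0,0],"twist":0}]'
```

```text
time: 6.35
position: [0.5863, -0.0701, 0.1754]
tool_rot: [-0.007, 1.0, 0.001, -0.002]
ft_force: [-0.8, 0.5, -2.6]
grip_width: 0.0116
grip_force: 49.8
time: 6.85
position: [0.5928, -0.0712, 0.1648]
tool_rot: [-0.006, 1.0, -0.0, 0.0]
ft_force: [-0.1, 0.7, -2.2]
grip_width: 0.0116
grip_force: 49.8
time: 7.1
position: [0.5925, -0.0712, 0.1626]
tool_rot: [-0.006, 1.0, 0.0, -0.0]
ft_force: [-0.0, 0.2, -1.2]
grip_width: 0.0116
grip_force: 49.8
```

```bash
for i in 1; do python3 -m pendant '[{"jaw":0,"linear":[0,0,0.1],"twist":0},{"jaw":0,"linear":[0,0,0.1],"twist":0},{"jaw":0,"linear":[0,0,0],"twist":0},{"jaw":0,"linear":[0,0,0],"twist":0}]'; python3 -m pendant '[{"jaw":0,"linear":[0,0,0.1],"twist":0},{"jaw":0,"linear":[0,0,0.1],"twist":0},{"jaw":0,"linear":[0,0,0],"twist":0},{"jaw":0,"linear":[0,0,0],"twist":0}]'; done
```

```text
time: 7.43
position: [0.5925, -0.0711, 0.1604]
tool_rot: [-0.006, 1.0, 0.0, -0.0]
ft_force: [0.1, 0.4, -2.2]
grip_width: 0.0115
grip_force: 49.8
time: 7.77
position: [0.5931, -0.0714, 0.1598]
tool_rot: [-0.006, 1.0, -0.0, 0.001]
ft_force: [-1.6, -0.7, 6.0]
grip_width: 0.0112
grip_force: 49.9
```

```bash
python3 -m pendant '[{"jaw":0,"linear":[0,0,-0.1],"twist":0},{"jaw":0,"linear":[0,0,0],"twist":0},{"jaw":0,"linear":[0,0,0],"twist":0}]' 6
python3 -m pendant '[{"jaw":0,"linear":[0.7,0,-0.2],"twist":0},{"jaw":0,"linear":[0.7,0,-0.18],"twist":0},{"jaw":0,"linear":[0.7,0,-0.14],"twist":0},{"jaw":0,"linear":[0.7,0,-0.11],"twist":0},{"jaw":0,"linear":[0.7,0,-0.08],"twist":0},{"jaw":0,"linear":[0,0,0],"twist":0},{"jaw":0,"linear":[0,0,0],"twist":0}]'
python3 - <<'E'
from h import *
c=grab('wrist');np.savez('pics/w4.npz',**c)
s=grab('scene');np.savez('pics/s4.npz',**s)
cv2.imwrite('pics/w4.png',np.hstack([cv2.resize(c['color'][60:300,150:370],(440,480)),cv2.resize(s['color'][130:250,240:330],(360,480))]))
E
```

```text
time: 8.02
position: [0.5929, -0.0712, 0.1597]
tool_rot: [-0.006, 1.0, -0.0, 0.0]
ft_force: [1.0, 0.2, 2.4]
grip_width: 0.0118
grip_force: 6.0
time: 8.6
position: [0.5566, -0.0715, 0.1666]
tool_rot: [-0.006, 1.0, 0.0, -0.001]
ft_force: [0.5, -0.4, -0.7]
grip_width: 0.0119
grip_force: 6.0
```

View pics/w4.png

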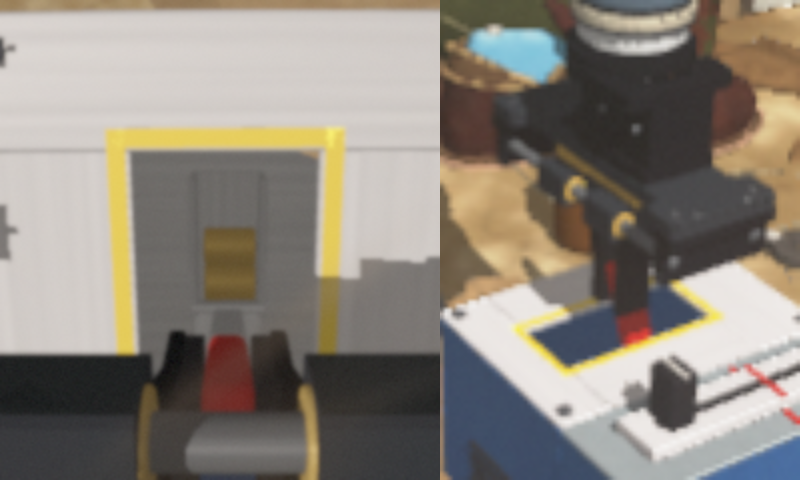

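The wrist crop shows the boat inside the tank with the dies still aboard, and the stem clear of the slot edges. I'll measure the tilt from depth on the boat and stem.

```bash
cat >> h.py <<'E'
def tilt(c,tcp):
    P=cloud(c).reshape(-1,3); z=P[:,2]
    k=(abs(P[:,1]-tcp[1])<.0185)&(z>.012)&(z<.1)&(P[:,0]>tcp[0]-.12)&(P[:,0]<tcp[0]+.09)
    q=P[k]; w=q[abs(q[:,1]-tcp[1])>.0125]   # wall tops
    out=[]
    for a in np.arange(tcp[0]-.12,tcp[0]+.09,.008):
        t=w[abs(w[:,0]-a)<.004]
        if len(t)>5: out.append((round(a,3),round(np.percentile(t[:,2],90),4),len(t)))
    return out
E
python3 - <<'E'
from h import *
o,p,R=tip()
print(tilt(load('w4'),p))
c=load('w4');P=cloud(c);b=mask(c,lambda b,g,r:(r>90)&(b<.5*r)&(g>.5*r))>0
k=b&(P[...,2]<.12);print('brass',k.sum(),P[k].min(0),P[k].max(0))
E
```

```text
[(np.float64(0.525), np.float64(0.0415), 103), (np.float64(0.533), np.float64(0.0414), 106), (np.float64(0.541), np.float64(0.0415), 96), (np.float64(0.549), np.float64(0.0415), 95), (np.float64(0.557), np.float64(0.0413), 94), (np.float64(0.565), np.float64(0.0412), 87), (np.float64(0.573), np.float64(0.0411), 93), (np.float64(0.581), np.float64(0.0422), 52), (np.float64(0.589), np.float64(0.0213), 29), (np.float64(0.597), np.float64(0.0222), 41)]
brass 839 [ 0.54617209 -0.32156267 -0.00125831] [0.73737139 0.18554956 0.11989891]
```

```bash
python3 -m pendant '[{"jaw":0,"linear":[0.7,0,-0.05],"twist":0},{"jaw":0,"linear":[0.7,0,-0.02],"twist":0},{"jaw":0,"linear":[0.7,0,0.01],"twist":0},{"jaw":0,"linear":[0.7,0,0.05],"twist":0},{"jaw":0,"linear":[0.7,0,0.07],"twist":0},{"jaw":0,"linear":[0.7,0,0.11],"twist":0},{"jaw":0,"linear":[0.7,0,0.13],"twist":0},{"jaw":0,"linear":[0,0,0],"twist":0},{"jaw":0,"linear":[0,0,0],"twist":0},{"jaw":0,"linear":[0,0,0],"twist":0},{"jaw":0,"linear":[0,0,0],"twist":0}]'
python3 - <<'E'
from h import *
o,p,R=tip()
c=grab('wrist');np.savez('pics/w5.npz',**c)
s=grab('scene');t=grab('top')
cv2.imwrite('pics/w5.png',np.hstack([cv2.resize(c['color'][60:300,150:370],(440,480)),cv2.resize(s['color'][130:250,240:330],(360,480))]))
print(tilt(c,p))
E
```

```text
time: 9.62
position: [0.5086, -0.0723, 0.1647]
tool_rot: [-0.006, 1.0, -0.0, 0.001]
ft_force: [-1.3, 0.3, 5.4]
grip_width: 0.0118
grip_force: 6.0
[(np.float64(0.461), np.float64(0.0573), 37), (np.float64(0.469), np.float64(0.0952), 241), (np.float64(0.541), np.float64(0.044), 44)]
```

View pics/w5.png

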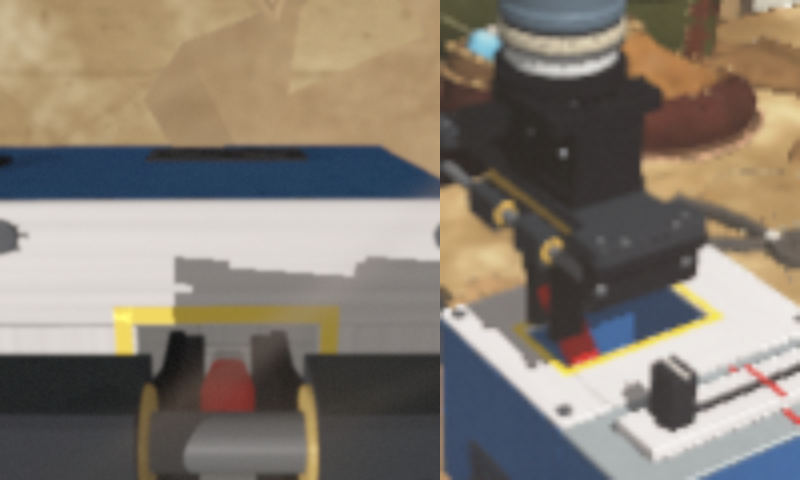

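```bash
python3 -m pendant '[{"jaw":0,"linear":[0.3,0,0.05],"twist":0},{"jaw":0,"linear":[0,0,0],"twist":0},{"jaw":0,"linear":[0,0,0],"twist":0},{"jaw":0,"linear":[0,0,0],"twist":0},{"jaw":0,"linear":[0,0,0],"twist":0},{"jaw":0,"linear":[-0.3,0,-0.05],"twist":0},{"jaw":0,"linear":[-0.7,0,-0.13],"twist":0},{"jaw":0,"linear":[-0.7,0,-0.11],"twist":0},{"jaw":0,"linear":[-0.7,0,-0.07],"twist":0},{"jaw":0,"linear":[-0.7,0,-0.05],"twist":0},{"jaw":0,"linear":[-0.7,0,-0.01],"twist":0}]'
python3 -m pendant '[{"jaw":0,"linear":[-0.7,0,0.02],"twist":0},{"jaw":0,"linear":[-0.7,0,0.05],"twist":0},{"jaw":0,"linear":[0,0,0],"twist":0},{"jaw":0,"linear":[0,0,0],"twist":0}]'
python3 - <<'E'
from h import *
o,p,R=tip()
c=grab('wrist');np.savez('pics/w6.npz',**c)
s=grab('scene')
cv2.imwrite('pics/w6.png',np.hstack([cv2.resize(c['color'][60:300,150:370],(440,480)),cv2.resize(s['color'][130:250,240:330],(360,480))]))
print(tilt(c,p))
E
```

```text
time: 10.68
position: [0.5444, -0.0718, 0.1671]
tool_rot: [-0.006, 1.0, 0.0, -0.0]
ft_force: [-0.4, 0.2, -2.0]
grip_width: 0.0118
grip_force: 6.0
time: 11.02
position: [0.5578, -0.0715, 0.1663]
tool_rot: [-0.006, 1.0, 0.0, -0.0]
ft_force: [0.3, 0.5, -2.5]
grip_width: 0.012
grip_force: 6.0
[(np.float64(0.534), np.float64(0.041), 22), (np.float64(0.542), np.float64(0.0415), 108), (np.float64(0.55), np.float64(0.0418), 87), (np.float64(0.558), np.float64(0.0425), 95), (np.float64(0.566), np.float64(0.0431), 94), (np.float64(0.574), np.float64(0.0438), 93), (np.float64(0.582), np.float64(0.0444), 92), (np.float64(0.59), np.float64(0.0455), 64)]
```

View pics/w6.png

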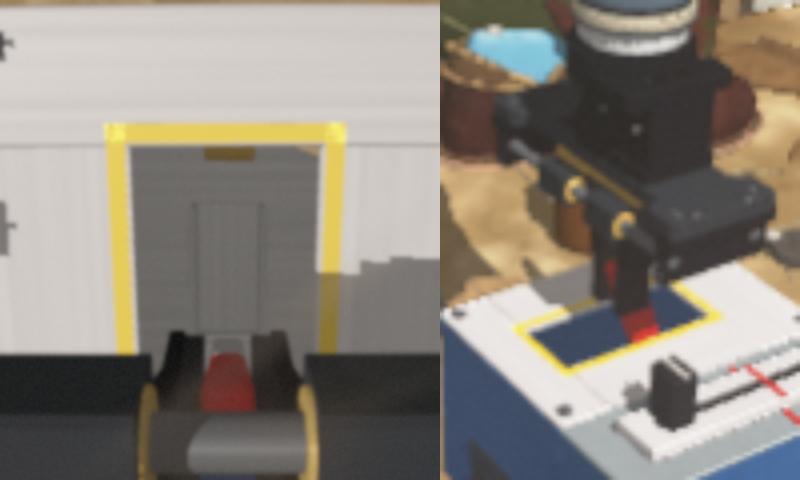

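```bash
python3 -m pendant '[{"jaw":0,"linear":[0,0,-0.4],"twist":0},{"jaw":0,"linear":[0.7,0,0],"twist":0},{"jaw":0,"linear":[0.7,0,0],"twist":0},{"jaw":0,"linear":[0.6,0,0],"twist":0},{"jaw":0,"linear":[0,0,0.4],"twist":0},{"jaw":0,"linear":[0,0,0.3],"twist":0},{"jaw":0,"linear":[0,0,0],"twist":0}]'
python3 -m pendant '[{"jaw":0,"linear":[-0.6,0,0.02],"twist":0},{"jaw":0,"linear":[-0.6,0,0.05],"twist":0},{"jaw":0,"linear":[-0.6,0,0.08],"twist":0},{"jaw":0,"linear":[-0.6,0,0.1],"twist":0},{"jaw":0,"linear":[0,0,0],"twist":0}]'
python3 - <<'E'
from h import *
o,p,R=tip()
c=grab('wrist');np.savez('pics/w7.npz',**c)
print(p,o['ft_force'],tilt(c,p))
E
```

```text
time: 11.7
position: [0.5372, -0.0718, 0.1632]
tool_rot: [-0.006, 1.0, 0.0, -0.0]
ft_force: [-0.4, 1.2, -0.7]
grip_width: 0.012
grip_force: 6.0
time: 12.12
position: [0.5636, -0.0718, 0.161]
tool_rot: [-0.006, 1.0, -0.0, 0.001]
ft_force: [0.8, -0.6, 0.7]
grip_width: 0.0121
grip_force: 6.0
[ 0.5636204  -0.07178671  0.16099222] [ 0.83763302 -0.56604201  0.72751427] [(np.float64(0.516), np.float64(0.0438), 112), (np.float64(0.524), np.float64(0.0435), 103), (np.float64(0.532), np.float64(0.0419), 90), (np.float64(0.54), np.float64(0.0411), 98), (np.float64(0.548), np.float64(0.0399), 107), (np.float64(0.556), np.float64(0.0384), 94), (np.float64(0.564), np.float64(0.0372), 89), (np.float64(0.572), np.float64(0.0375), 65), (np.float64(0.58), np.float64(0.0151), 29), (np.float64(0.588), np.float64(0.0154), 64), (np.float64(0.596), np.float64(0.0148), 6)]
```

```bash
python3 -m pendant '[{"jaw":0,"linear":[-0.6,0,0.12],"twist":0},{"jaw":0,"linear":[-0.6,0,0.14],"twist":0},{"jaw":0,"linear":[-0.4,0,0.1],"twist":0},{"jaw":0,"linear":[0,0,0.1],"twist":0},{"jaw":0,"linear":[0,0,0],"twist":0},{"jaw":0,"linear":[0,0,0],"twist":0}]'
python3 - <<'E'
from h import *
o,p,R=tip()
c=grab('wrist');np.savez('pics/w8.npz',**c)
print(p,o['ft_force'],tilt(c,p)); print(tilt(load('w3')|{}, p)[:0])
P=cloud(load('w3')).reshape(-1,3);w=P[(abs(P[:,1]+.0722)>.0125)&(abs(P[:,1]+.0722)<.0175)&(P[:,2]>.18)&(P[:,2]<.24)]
print([(a,round(np.percentile(w[abs(w[:,0]-a)<.004][:,2],90),4)) for a in (.527,.535,.543,.551,.559,.567,.575)])
E
```

```text
time: 12.67
position: [0.5783, -0.0714, 0.1571]
tool_rot: [-0.006, 1.0, -0.0, 0.001]
ft_force: [0.6, 0.1, 3.9]
grip_width: 0.012
grip_force: 6.0
[ 0.57831379 -0.07144625  0.15714116] [0.57454285 0.11189857 3.93074894] [(np.float64(0.514), np.float64(0.0384), 47), (np.float64(0.522), np.float64(0.0453), 101), (np.float64(0.53), np.float64(0.0435), 107), (np.float64(0.538), np.float64(0.0417), 111), (np.float64(0.546), np.float64(0.0396), 95), (np.float64(0.554), np.float64(0.0378), 102), (np.float64(0.562), np.float64(0.0357), 101), (np.float64(0.57), np.float64(0.0339), 99), (np.float64(0.578), np.float64(0.0336), 20)]
[]
[(0.527, np.float64(0.2124)), (0.535, np.float64(0.2113)), (0.543, np.float64(0.2095)), (0.551, np.float64(0.2075)), (0.559, np.float64(0.2051)), (0.567, np.float64(0.203)), (0.575, np.float64(0.2009))]
```

```bash
python3 -m pendant '[{"jaw":0,"linear":[0,0,-0.1],"twist":0},{"jaw":0,"linear":[0,0,0],"twist":0},{"jaw":0,"linear":[0,0,0],"twist":0},{"jaw":0,"linear":[0,0,-0.3],"twist":0},{"jaw":0,"linear":[-0.2,0,-0.8],"twist":0},{"jaw":0,"linear":[-0.2,0,-1.2],"twist":0},{"jaw":0,"linear":[-0.2,0,-1.2],"twist":0},{"jaw":0,"linear":[0,0,-0.5],"twist":0},{"jaw":0,"linear":[0,0,0],"twist":0},{"jaw":0,"linear":[0,0,0],"twist":0}]' 50
python3 - <<'E'
from h import *
o,p,R=tip()
c=grab('wrist');np.savez('pics/w9.npz',**c)
P=cloud(c).reshape(-1,3)
k=(abs(P[:,1]-p[1])<.02)&(P[:,2]>.05)&(P[:,2]<.1)&(P[:,0]>.49)&(P[:,0]<.62);q=P[k]
print(p,o['ft_force'],tilt(c,p)); print(np.percentile(q,[1,99],axis=0))
b=mask(c,lambda b,g,r:(r>90)&(b<.5*r)&(g>.5*r)).reshape(-1)>0
k=b&(P[:,2]<.06)&(abs(P[:,1]+.072)<.07)&(P[:,0]<.6);print('brass',k.sum(),P[k].mean(0) if k.any() else '')
E
```

```text
time: 13.55
position: [0.5835, -0.0712, 0.1977]
tool_rot: [-0.006, 1.0, -0.0, 0.0]
ft_force: [-0.3, 0.5, -1.9]
grip_width: 0.0114
grip_force: 50.0
[ 0.58349328 -0.07124591  0.19774016] [-0.33882532  0.48413476 -1.90597582] [(np.float64(0.519), np.float64(0.0789), 51), (np.float64(0.527), np.float64(0.086), 97), (np.float64(0.535), np.float64(0.0842), 103), (np.float64(0.543), np.float64(0.0825), 111), (np.float64(0.551), np.float64(0.0804), 90), (np.float64(0.559), np.float64(0.0783), 102), (np.float64(0.567), np.float64(0.0764), 103), (np.float64(0.575), np.float64(0.0747), 89), (np.float64(0.583), np.float64(0.0744), 24), (np.float64(0.591), np.float64(0.051), 61), (np.float64(0.599), np.float64(0.0506), 21)]
[[ 0.52013543 -0.08745264  0.05020901]
 [ 0.59486832 -0.05616119  0.09386308]]
brass 78 [ 0.50134343 -0.0713805   0.02027708]
```

```bash
python3 -m pendant '[{"jaw":0,"linear":[0,0,-0.7],"twist":0},{"jaw":0,"linear":[0,0,-1.5],"twist":0},{"jaw":0,"linear":[0,0,-1.5],"twist":0},{"jaw":0,"linear":[0,0,-1.5],"twist":0},{"jaw":0,"linear":[0,0,-1.5],"twist":0},{"jaw":0,"linear":[0,0,-1.5],"twist":0},{"jaw":0,"linear":[0,0,-1.5],"twist":0},{"jaw":0,"linear":[0,0,-1.5],"twist":0},{"jaw":0,"linear":[0,0,-1.2],"twist":0},{"jaw":0,"linear":[0,0,-0.7],"twist":0}]'
python3 -m pendant '[{"jaw":0,"linear":[0.3,1,0],"twist":0},{"jaw":0,"linear":[0.3,2,0],"twist":0},{"jaw":0,"linear":[0.3,2.5,0],"twist":0},{"jaw":0,"linear":[0.3,2.5,0],"twist":0},{"jaw":0,"linear":[0.3,2.5,0],"twist":0},{"jaw":0,"linear":[0.4,2.5,0],"twist":0},{"jaw":0,"linear":[0.4,2.5,0],"twist":0},{"jaw":0,"linear":[0.4,2.5,0],"twist":0},{"jaw":0,"linear":[0.3,2.5,0],"twist":0},{"jaw":0,"linear":[0.3,2.5,0],"twist":0},{"jaw":0,"linear":[0.3,2,0],"twist":0},{"jaw":0,"linear":[0.3,0.9,0],"twist":0}]'
python3 -m pendant '[{"jaw":0,"linear":[0,0,0],"twist":2},{"jaw":0,"linear":[0,0,1],"twist":2.5},{"jaw":0,"linear":[0,0,1.5],"twist":2.5},{"jaw":0,"linear":[0,0,1.5],"twist":2.5},{"jaw":0,"linear":[0,0,1.5],"twist":2},{"jaw":0,"linear":[0,0,1.5],"twist":0.7},{"jaw":0,"linear":[0,0,1.5],"twist":0},{"jaw":0,"linear":[0,0,1.5],"twist":0},{"jaw":0,"linear":[0,0,1],"twist":0},{"jaw":0,"linear":[0,0,0.5],"twist":0},{"jaw":0,"linear":[0,0,0],"twist":0},{"jaw":0,"linear":[0,0,0],"twist":0}]'
python3 - <<'E'
from h import *
o,p,R=tip()
c=grab('wrist');np.savez('pics/w10.npz',**c)
cv2.imwrite('pics/w10.png',cv2.resize(c['color'][60:300,150:370],(440,480)))
P=cloud(c).reshape(-1,3);L=(P-p)@R
q=P[(abs(L[:,1])<.017)&(P[:,2]>.06)&(P[:,2]<.12)&(L[:,0]>-.03)&(L[:,0]<.09)];print('boat',len(q),cv2.minAreaRect((q[:,:2]*1000).astype(np.float32)))
print(p,R[:,0],'tray err tool cm',R.T@(np.array([.542,.187,.155])-p)*100)
E
```

```text
time: 14.43
position: [0.5838, -0.0714, 0.33]
tool_rot: [-0.006, 1.0, -0.0, 0.001]
ft_force: [0.5, -0.1, -1.6]
grip_width: 0.0116
grip_force: 50.0
time: 15.43
position: [0.5396, 0.1901, 0.3273]
tool_rot: [-0.007, 1.0, 0.001, -0.001]
ft_force: [0.3, 0.7, -1.4]
grip_width: 0.0114
grip_force: 50.0
time: 16.43
position: [0.5415, 0.1872, 0.2136]
tool_rot: [0.1, 0.995, -0.0, -0.0]
ft_force: [-0.4, -0.1, -1.2]
grip_width: 0.0114
grip_force: 50.0
boat 3467 ((517.4080810546875, 191.77883911132812), (32.05253601074219, 78.05220794677734), 78.33899688720703)
[0.54150327 0.18715265 0.21362192] [-9.79925971e-01  1.99361703e-01  5.61377350e-05] tray err tool cm [-5.20483758e-02 -4.48520385e-03  5.86218985e+00]
```

View pics/w10.png

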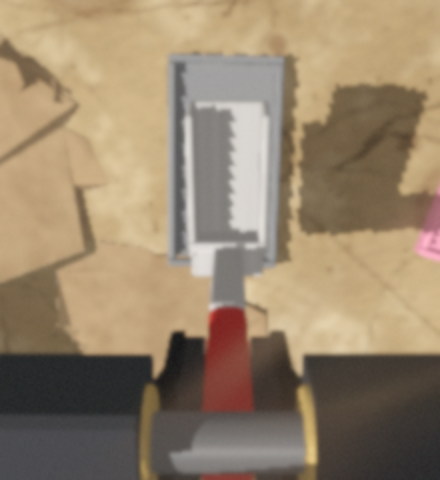

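The wrist crop shows the boat empty and centred over the grey tray (crop 225,170). Now I set it down.

```bash
python3 -m pendant '[{"jaw":0,"linear":[0.2,0,0.8],"twist":0},{"jaw":0,"linear":[0.1,0,1.2],"twist":0},{"jaw":0,"linear":[0,0,1.2],"twist":0},{"jaw":0,"linear":[0,0,1.2],"twist":0},{"jaw":0,"linear":[0,0,0.6],"twist":0},{"jaw":0,"linear":[0,0,0.3],"twist":0},{"jaw":0,"linear":[0,0,0.2],"twist":0},{"jaw":0,"linear":[0,0,0.1],"twist":0},{"jaw":0,"linear":[0,0,0],"twist":0},{"jaw":0,"linear":[0,0,0],"twist":0}]'
python3 -m pendant '[{"jaw":0,"linear":[0,0,0.1],"twist":0},{"jaw":0,"linear":[0,0,0.1],"twist":0},{"jaw":0,"linear":[0,0,0],"twist":0},{"jaw":0,"linear":[0,0,0],"twist":0}]'
```

```text
time: 17.32
position: [0.5389, 0.1879, 0.1581]
tool_rot: [0.1, 0.995, 0.0, 0.001]
ft_force: [-0.1, -0.3, -1.7]
grip_width: 0.0114
grip_force: 50.0
time: 17.65
position: [0.5385, 0.1878, 0.1556]
tool_rot: [0.1, 0.995, -0.0, -0.0]
ft_force: [0.9, 0.3, -1.6]
grip_width: 0.0116
grip_force: 50.0
```

```bash
python3 -m pendant '[{"jaw":0,"linear":[0,0,0.1],"twist":0},{"jaw":0,"linear":[0,0,0.1],"twist":0},{"jaw":0,"linear":[0,0,0],"twist":0},{"jaw":0,"linear":[0,0,0],"twist":0}]'
```

```text
time: 17.98
position: [0.5391, 0.1879, 0.1552]
tool_rot: [0.1, 0.995, 0.0, 0.001]
ft_force: [-1.5, -0.7, 7.3]
grip_width: 0.0115
grip_force: 50.0
```

```bash
python3 -m pendant '[{"jaw":0,"linear":[0,0,0],"twist":0},{"jaw":0,"linear":[0,0,0],"twist":0},{"jaw":0.2,"linear":[0,0,0],"twist":0},{"jaw":0.4,"linear":[0,0,0],"twist":0},{"jaw":0.5,"linear":[0,0,0],"twist":0},{"jaw":0.5,"linear":[0,0,0],"twist":0},{"jaw":0.5,"linear":[0,0,-1],"twist":0},{"jaw":0.5,"linear":[0,0,-2],"twist":0},{"jaw":0.5,"linear":[0,0,-2],"twist":0},{"jaw":0.5,"linear":[0,0,-2],"twist":0},{"jaw":0.5,"linear":[0,0,-2],"twist":0},{"jaw":0.5,"linear":[0,0,0],"twist":0}]' 5
python3 - <<'E'
from h import *
np.set_printoptions(precision=4,suppress=True)
o,p,R=tip()
c=grab('wrist');P=cloud(c).reshape(-1,3);L=(P-p)@R
q=P[(abs(L[:,1])<.016)&(P[:,2]>.014)&(P[:,2]<.06)&(L[:,0]>-.03)&(L[:,0]<.09)];print('boat',len(q),cv2.minAreaRect((q[:,:2]*1000).astype(np.float32)))
w=q[abs((q-p)@R[:,1])>.0125];l=(w-p)@R[:,0]
print([(round(a,3),round(np.percentile(w[abs(l-a)<.004][:,2],90),4)) for a in np.arange(.016,.064,.008)])
g=mask(c,lambda b,g,r:(r>110)&(g<70)&(b<80)).reshape(-1)>0
k=g&(P[:,2]>.163)&(P[:,2]<.18)&(abs(L[:,1])<.02);print('grip top',k.sum(),P[k].mean(0))
print(o['time'],p,o['grip_width'])
r=Ro.from_quat(o['tool_rot']).as_matrix();print('fader delta tool cm after twist: world',(np.array([.515,-.180,.157])-p)*100)
E
```

```text
time: 18.98
position: [0.5411, 0.1883, 0.2483]
tool_rot: [0.1, 0.995, 0.001, 0.004]
ft_force: [0.9, 0.5, 1.1]
grip_width: 0.0433
grip_force: 0.0
boat 1571 ((506.9924011230469, 194.9931640625), (30.20747947692871, 61.49021530151367), 78.6220703125)
[(np.float64(0.016), np.float64(0.0328)), (np.float64(0.024), np.float64(0.035)), (np.float64(0.032), np.float64(0.036)), (np.float64(0.04), np.float64(0.0386)), (np.float64(0.048), np.float64(0.0404)), (np.float64(0.056), np.float64(0.0423))]
grip top 251 [0.5412 0.1883 0.1697]
18.9833 [0.5411 0.1883 0.2483] 0.04334935947149616
fader delta tool cm after twist: world [ -2.6115 -36.8297  -9.126 ]
```

```bash
python3 -m pendant '[{"jaw":0.65,"linear":[0,0,0],"twist":-6.1},{"jaw":0.65,"linear":[0,0,0],"twist":-6.1},{"jaw":0.65,"linear":[0.3,-2.5,0],"twist":0},{"jaw":0.65,"linear":[0.3,-3.5,0],"twist":0},{"jaw":0.65,"linear":[0.3,-3.5,0],"twist":0},{"jaw":0.65,"linear":[0.3,-3.5,0],"twist":0},{"jaw":0.65,"linear":[0.3,-3.5,0],"twist":0},{"jaw":0.65,"linear":[0.3,-3.5,0],"twist":0},{"jaw":0.65,"linear":[0.3,-3.5,0],"twist":0},{"jaw":0.65,"linear":[0.3,-3.5,0],"twist":0},{"jaw":0.65,"linear":[0.3,-3.5,0],"twist":0},{"jaw":0.65,"linear":[0.3,-3.5,0],"twist":0}]'
python3 -m pendant '[{"jaw":0.65,"linear":[0,-2.2,0],"twist":0},{"jaw":0.65,"linear":[0,0,0],"twist":0},{"jaw":0.65,"linear":[0,0,0],"twist":0}]'
python3 - <<'E'
from h import *
np.set_printoptions(precision=4,suppress=True)
o,p,R=tip();c=grab('wrist');np.savez('pics/w11.npz',**c);P=cloud(c);z=P[...,2]
k=(z>.17)&(z<.187)&(abs(P[...,0]-.515)<.03)&(abs(P[...,1]+.18)<.03)
q=P[k];print('fader',k.sum(),q.mean(0) if len(q) else '',cv2.minAreaRect((q[:,:2]*1000).astype(np.float32)) if len(q) else '')
rm=mask(c,lambda b,g,r:(r>140)&(g<110)&(b<120))>0
m=rm&(abs(z-.137)<.012)&(abs(P[...,1]+.18)<.03)&(abs(P[...,0]-.585)<.03);print('mark',m.sum(),P[m].mean(0) if m.any() else '')
print(p,R[:,0],'delta cm',R.T@(np.array([.515,-.179,.165])-p)*100)
t=grab('top');P=cloud(t);b=mask(t,lambda b,g,r:(r>90)&(b<.55*r)&(g>.55*r))>0
b&=(P[...,2]<.06)&(abs(P[...,0]-.556)<.055)&(abs(P[...,1]+.072)<.025);print('brass top',b.sum(),P[b].mean(0) if b.any() else '')
E
```

```text
time: 20.03
position: [0.5115, -0.1538, 0.2424]
tool_rot: [-0.006, 1.0, 0.001, -0.001]
ft_force: [1.1, -0.4, -0.1]
grip_width: 0.0568
grip_force: 0.0
time: 20.28
position: [0.5121, -0.1752, 0.2424]
tool_rot: [-0.005, 1.0, 0.001, -0.001]
ft_force: [-0.5, 0.7, -1.3]
grip_width: 0.0563
grip_force: 0.0
fader 975 [ 0.5159 -0.1798  0.1781] ((516.967041015625, -179.93878173828125), (17.454051971435547, 23.690086364746094), 1.1756370067596436)
mark 0 
[ 0.5121 -0.1752  0.2424] [-1.     -0.0094  0.002 ] delta cm [-0.2985 -0.3951  7.7354]
brass top 1 [ 0.5041 -0.0562  0.0071]
```

```bash
python3 -m pendant '[{"jaw":0.65,"linear":[-0.4,-0.45,1.5],"twist":0},{"jaw":0.65,"linear":[0,0,2.2],"twist":0},{"jaw":0.65,"linear":[0,0,2.2],"twist":0},{"jaw":0.65,"linear":[0,0,1.5],"twist":0},{"jaw":0.65,"linear":[0,0,0.3],"twist":0},{"jaw":0,"linear":[0,0,0],"twist":0},{"jaw":0,"linear":[0,0,0],"twist":0},{"jaw":0,"linear":[0,0,0],"twist":0},{"jaw":0,"linear":[0,0,0],"twist":0},{"jaw":0,"linear":[0,0,0],"twist":0}]' 15
python3 - <<'E'
from h import *
c=load('w3');P=cloud(c)
m=mask(c,lambda b,g,r:(r>150)&(g<110)&(b<110))>0
m[:160]=0;m[182:]=0;m[:,:125]=0;m[:,195:]=0
px=np.argwhere(m)[:,::-1];q=onplane(c,px,.137);print('mark',len(px),q.mean(0),q.min(0),q.max(0))
k=(P[...,2]>.17)&(P[...,2]<.187)&(P[...,1]<-.15)&(P[...,1]>-.21);k[180:]=0
print('fader w3',P[k].mean(0),cv2.minAreaRect((P[k][:,:2]*1000).astype(np.float32)))
E
```

```text
time: 21.22
position: [0.5175, -0.1792, 0.1676]
tool_rot: [-0.006, 1.0, -0.001, 0.001]
ft_force: [-1.0, -0.5, 0.2]
grip_width: 0.0312
grip_force: 0.0
mark 135 [ 0.58834637 -0.17877632  0.137     ] [ 0.58492562 -0.20792092  0.137     ] [ 0.59147166 -0.14640133  0.137     ]
fader w3 [ 0.51769736 -0.17798762  0.1782583 ] ((517.8829956054688, -179.5951385498047), (17.529720306396484, 24.534807205200195), 0.05800190567970276)
```

```bash
python3 -m pendant '[{"jaw":0,"linear":[0,0,0],"twist":0},{"jaw":0,"linear":[0,0,0],"twist":0},{"jaw":0,"linear":[0,0,0],"twist":0},{"jaw":0,"linear":[0,0,0],"twist":0}]'
python3 -m pendant '[{"jaw":0,"linear":[-0.5,0,0],"twist":0},{"jaw":0,"linear":[-1,0,0],"twist":0},{"jaw":0,"linear":[-1,0,0],"twist":0},{"jaw":0,"linear":[-1,0,0],"twist":0},{"jaw":0,"linear":[-1,0,0],"twist":0},{"jaw":0,"linear":[-1,0,0],"twist":0},{"jaw":0,"linear":[-1,0,0],"twist":0},{"jaw":0,"linear":[-0.5,0,0],"twist":0},{"jaw":0,"linear":[0,0,0],"twist":0},{"jaw":0,"linear":[0,0,0],"twist":0}]'
python3 -m pendant '[{"jaw":0.65,"linear":[0,0,0],"twist":0},{"jaw":0.65,"linear":[0,0,0],"twist":0},{"jaw":0.65,"linear":[0,0,0],"twist":0},{"jaw":0.65,"linear":[0,0,0],"twist":0},{"jaw":0.65,"linear":[0,0,-1],"twist":0},{"jaw":0.65,"linear":[0,0,-2],"twist":0},{"jaw":0.65,"linear":[0,0,-3],"twist":0},{"jaw":0.65,"linear":[0,0,-3],"twist":0},{"jaw":0.65,"linear":[-2,0,-3],"twist":0},{"jaw":0.65,"linear":[-3,0,-2],"twist":0},{"jaw":0.65,"linear":[0,0,0],"twist":0},{"jaw":0.65,"linear":[0,0,0],"twist":0}]'
python3 - <<'E'
from h import *
np.set_printoptions(precision=4,suppress=True)
o,p,R=tip();c=grab('wrist');np.savez('pics/w12.npz',**c);P=cloud(c);z=P[...,2]
k=(z>.17)&(z<.187)&(abs(P[...,0]-.585)<.04)&(abs(P[...,1]+.18)<.03)
q=P[k];print('fader',k.sum(),cv2.minAreaRect((q[:,:2]*1000).astype(np.float32)) if len(q) else '')
rm=mask(c,lambda b,g,r:(r>140)&(g<110)&(b<120))>0
m=rm&(abs(z-.136)<.01)&(abs(P[...,1]+.18)<.04)&(abs(P[...,0]-.585)<.03);print('mark',m.sum(),onplane(c,np.argwhere(m)[:,::-1],.137).mean(0) if m.any() else '')
print(p,o['time'],o['ft_force'])
s=grab('scene')
cv2.imwrite('pics/w12.png',cv2.resize(s['color'][150:290,150:365],None,fx=3.4,fy=3.4,interpolation=2))
E
```

```text
time: 21.55
position: [0.5174, -0.1795, 0.1673]
tool_rot: [-0.006, 1.0, -0.001, 0.001]
ft_force: [0.7, -0.9, 5.7]
grip_width: 0.024
grip_force: 15.0
time: 22.38
position: [0.5885, -0.1784, 0.1673]
tool_rot: [-0.006, 1.0, -0.0, 0.002]
ft_force: [1.6, -0.3, 4.6]
grip_width: 0.0238
grip_force: 15.0
time: 23.38
position: [0.6383, -0.1777, 0.3086]
tool_rot: [-0.007, 1.0, -0.001, 0.002]
ft_force: [-0.8, -0.0, 0.2]
grip_width: 0.0565
grip_force: 0.0
fader 670 ((588.894287109375, -178.73841857910156), (17.75721549987793, 23.54475975036621), 0.8939987421035767)
mark 70 [ 0.5881 -0.2016  0.137 ]
[ 0.6383 -0.1777  0.3086] 23.3833 [-0.8059 -0.0191  0.182 ]
```

View pics/w12.png

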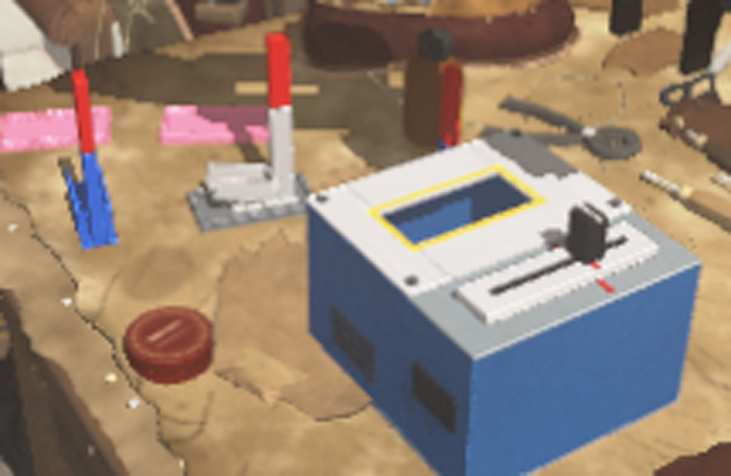

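The boat stands empty and upright in its tray (crop 260,190). The fader at x 0.589 is within a millimetre of the mark at x 0.588, and the bottle and tin have not moved.

```bash
python3 -c "
from rig import robot
print(robot.hand_in())"
```

```text
the job is handed in; nothing more can be done
None
```

I handed the job in at about 23 s of the 67 s, with no verdict returned. The boat is empty, upright and released in its rest tray, and the fader is about 1 mm from the red mark. The boat was let down level and tipped about 30 degrees. One die was seen on the tank floor afterwards; the other was not seen, but the boat came out empty. I saw no sign of cover contact.

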